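# Twist the top parts pot off its nested stack

### The job

Two parts pots are nested and twist-locked together on the plywood base. Grip the upper pot, turn it anticlockwise (seen from above) about a fifth of a turn with a slight lift until its lugs leave the catches, lift it out and stand it upright in the shallow square steel tray. The lower pot must stay seated in the plywood base, never pulled up with the upper one, and the loose spare pot standing between must be left where it stands.

Things in the scene. Friction and masses are not known exactly. Their poses are not given: they have to be found in the camera images.
- upper_pot: Nested pot to remove: grey round cup, 51 mm diameter, 110 tall, 0.14 kg; origin at underside centre, z up. Top 60 mm stand free above the lower rim: grip across the diameter in its top 40. Lugs at its +x and -x (to 34 mm from axis, 34-40 above underside) start under the lower pot's catches, 2 mm below them; 55 to 110 degrees anticlockwise from there it lifts straight out. Sideways play 2 mm.
- lower_pot: Wider grey cup below, 80 mm outside, 72 inside; square 70 mm foot, 14 mm deep in a square seat of the fixed 97x97x22 mm plywood base: it cannot turn but can be lifted; 0.6 kg. Origin at underside centre, 8 mm over the bench, z up. Inner floor 20 mm, rim 70 mm above origin. Two catches, 24 mm long, point inwards at the rim on its +x and -x, 57 mm apart; stops block clockwise turning.
- tray: Empty square dark steel tray for the upper pot: 130 x 130 mm, 20 mm high, walls 4 mm and floor 10 mm thick, fixed to the bench. Origin: centre of its underside, on the bench; z up, x and y along its sides.
- spare_pot: Bystander: a loose pot just like the upper one (51 mm diameter, 110 mm tall, with lugs), standing alone on the bench between the stack and the tray. Origin: centre of its underside; z up.
Things that resemble listed ones, but are neither listed nor needed, are in the scene too. What is shaped like the upper_pot but green or pink is not meant. What is shaped like the tray but red is not meant.

How it is judged:
On the way:
1. the upper pot is lifted clear of the lower pot, which stays seated (z of upper_pot in the frame of lower_pot above 0.075 m and distance of lower_pot from where it was at the start of the episode below 0.012 m), for 0.1 s.
At the end, for the whole second after the job is handed in: The upper pot stands upright (within 6 degrees) and still on the floor of the tray, its axis within 37 mm of the tray's centre along each side; the lower pot is upright and seated in its base (within 10 mm of where it was); the spare pot stands upright within 30 mm of where it was (x of upper_pot in the frame of tray between -0.037 and 0.037 m and y of upper_pot in the frame of tray between -0.037 and 0.037 m and z of upper_pot in the frame of tray below 0.014 m and angle between each of upper_pot, lower_pot, spare_pot's own z axis and vertical below 0.1 rad and linear speed of upper_pot below 0.02 m/s and distance of lower_pot from where it was at the start of the episode below 0.01 m and distance of spare_pot from where it was at the start of the episode below 0.03 m); the robot touches nothing.
It fails at once if the lower pot is pulled up or pushed out of its seat (15 mm or more) (distance of lower_pot from where it was at the start of the episode above 0.015 m).
It fails at once if the spare pot is moved by 30 mm or more (distance of spare_pot from where it was at the start of the episode above 0.03 m).
It also fails if it takes over 40 s, if anything falls off the work surface, if the arm or the gripper's body presses on something with over 40 N, if the wrist force passes 120 N, or if a joint passes its speed limit or range.

### The arm

A 6-joint arm with a two-finger parallel gripper is mounted at the origin on a cart in front of the work surface, level with it; the furniture and walls round the work are solid. World frame = base frame: x ahead of the robot, y to its left, z up, the work surface at z = 0. Lengths are in m, angles in rad, forces in N, time in s.
With the tool pointing down it reaches from about 0.3 to 1 m from the base axis. Payload 5.1 kg.
Tool frame: the origin (TCP) lies midway between the tips of the shut fingers; the grasp point (between the pads) lies arm.grip_depth behind it (arm.grip_depth is the distance from the TCP to the grasp point, in m); z points along the fingers, y is the line along which they close (so a half turn about z gives the same grasp; the last joint's range is limited). The gripper opens to 95 mm and grips with 3 to 60 N. Pads are 20 mm wide; open, the fingers measure 119 mm over their backs; the gripper's body (75 mm by 180 mm) begins 59 mm behind the grasp point.
Start: joints at [1.02, 0.124, 1.65, -0, 1.367, -0.083], TCP at [0.293, 0.58, 0.215] pointing down, gripper open.
Joint ranges: [-2.61, 2.61], [-1.02, 2.33], [0.03, 2.71], [-1.35, 4.49], [0.32, 2.68], [-2.91, 2.91]. Speed limits (rad/s): [2.57, 2.57, 3.14, 3.14, 3.14, 3.14].

### API

Orientations are given as a unit quaternion [x, y, z, w].
In Python, from bench import status, imaging, workorder, arm gives the robot as it stands.
- The arm moves only by the tool jog_arm, never from a script. Its argument "steps" is text: rows parted by semicolons, each of 5 numbers parted by spaces: the shift along the world's x, y, z in m, then the turn about the world's z in degrees, then the closure, from 0 (fully open) to 1 (shut). A call has exactly 10 rows; each row shifts and turns the commanded pose from where the row before left it; what a row does not reach is not made up. A row lasts 1/10 s, in which the tool goes at most 50 mm and 8.59 degrees, less where a joint would pass 70% of its speed; a pose out of reach is approached as far as the arm can. A call is refused whole if a number of a shift passes 0.05 or a number of a turn 8.59, either way. A call with a gripper value outside its range is refused whole. The fingers move at their own pace and stop on an object; the grip force is fixed at half the most. Time passes only in rows, so rows that do not move let the fingers close, or fill a call up. It gives the time, the measured TCP pose, the force, the opening and the grip force at its end, in the units of the state.
- status.get_obs(): the state, without advancing time (a new reading comes with each control period).
- imaging.grab_frame(name): name is "scene" or "top" or "wrist"; returns (picture, depth): 400x640x3 uint8, red, green, blue; 400x640 float32, m along the optical axis (not along the pixel's ray), 0 where there is no reading.
- imaging.camera_params(name): a dict with "fx", "fy", "cx", "cy" (pixels), "T" (4x4, takes a point from camera to world coordinates). Camera axes: x right, y down, z forward; pixel columns grow to the right and rows downward; lengths in m; the calibration is good to about 2 mm. A picture is of the moment at which its call begins: read the wrist's pose just before it. camera_params takes no time and is no camera call; for the wrist camera it gives the pose at the moment of the call.
- workorder.sign_off(): hands the job in; it is judged then, once.
The state is a dict: "time": time; "joint_positions": joint angles; "qvel": joint speeds; "joint_efforts": joint torques, N m; "tcp_pos": TCP position; "ee_rot": TCP orientation; "contact_force": force on the tool from outside, world axes, zero at the start; "ft_torque": the same for the moment, N m; "gripper_width": finger opening in m; "grasp_force": force on a finger pad.
Only numpy, scipy, OpenCV 4.12 (cv2) and the standard library are available. Lean on these libraries where they do the work, as an engineer would, in place of code of your own. Each camera call takes 0.05 s, during which the arm holds its last target. There are 200 camera calls.

## Working session

There is one attempt and no reset: what is moved stays moved. The work goes in short steps, Python scripts to look and compute and a tool call to move; the robot and the scene stay as the last step left them, time stands still between calls to the robot, and variables do not carry over. Pictures are saved under pics/ and viewed, at most 10 in all, crops included, and the job is handed in when it is done.

Besides the shell and the picture viewer there is one more tool, called after "Request:" by a JSON object that holds its "api" and its "payload", one argument or row to a line. jog_arm: Moves the arm, as the interface text tells. Its arguments: {"type":"object","properties":{"steps":{"type":"string"}},"required":["steps"]}

```bash
mkdir -p pics; python3 - <<'E'
from bench import status, imaging, arm
import cv2,numpy as np
print(arm.grip_depth, status.get_obs())
for n in("top","scene"):
    p,d=imaging.grab_frame(n); cv2.imwrite(f"pics/{n}0.png",p[:,:,::-1]); np.savez(f"{n}0.npz",p=p,d=d,**{k:v for k,v in imaging.camera_params(n).items()})
    print(n,imaging.camera_params(n))
E
```

```text
0.0188 {'time': 0.0, 'joint_positions': array([ 1.02041091e+00,  1.24482594e-01,  1.65164637e+00, -6.50235870e-06,
        1.36749423e+00, -8.26233717e-02]), 'qvel': array([-1.05988531e-03,  1.09455777e-03, -3.45268716e-06, -4.77474656e-04,
       -5.25603342e-04, -3.30362574e-04]), 'joint_efforts': array([ 2.25522663e-04, -4.17616868e+01, -3.59925985e+01,  7.74232973e-02,
        4.94650507e-02, -1.90515584e-04]), 'tcp_pos': array([0.29278831, 0.57961609, 0.21341795]), 'ee_rot': array([ 2.31753856e-01,  9.72773930e-01, -9.65828646e-04, -3.12972828e-04]), 'contact_force': array([-0.28446155, -0.49087804,  0.30192136]), 'ft_torque': array([-0.02055591, -0.00831731,  0.01955641]), 'grasp_force': 0.0, 'gripper_width': 0.09527218466007985}
top {'fx': 511.34880390719627, 'fy': 511.34880390719627, 'cx': 320.27699125782726, 'cy': 194.11865485727276, 'T': array([[-0.00204147, -0.98069663,  0.1955248 ,  0.33558986],
       [-0.99978618,  0.00602508,  0.01978135, -0.06772571],
       [-0.02057756, -0.19544261, -0.98049924,  1.25230693],
       [ 0.        ,  0.        ,  0.        ,  1.        ]])}
scene {'fx': 517.0394614375696, 'fy': 517.0394614375696, 'cx': 319.3885886499926, 'cy': 196.71092670379903, 'T': array([[ 0.4604235 , -0.63357077,  0.62177028, -0.24152161],
       [-0.88766971, -0.33433052,  0.31664742, -0.45646317],
       [ 0.00725824, -0.69771856, -0.71633521,  1.01794438],
       [ 0.        ,  0.        ,  0.        ,  1.        ]])}
```

View pics/top0.png

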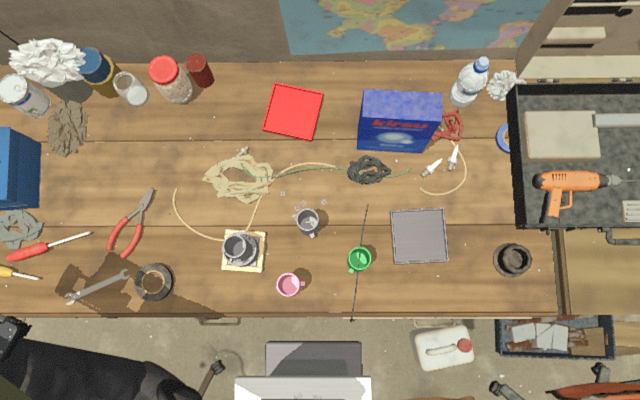

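View pics/scene0.png

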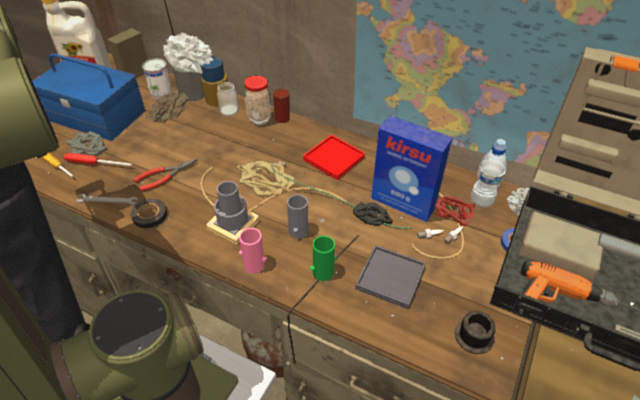

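The stack stands at about (240,249) in the top view. Upper-pot candidates:
- Grey inner cup in the stack (237,246): it is nested in a wider cup on the plywood, so it fits.
- Lone grey cup (307,221): this is the spare.
- Pink (288,285) and green (359,259): not meant.

The tray is the dark square at (419,236), not the red one at (293,111).

```bash
python3 - <<'E'
import numpy as np,cv2
def cloud(n):
    f=np.load(n+"0.npz"); d=f['d']; v,u=np.mgrid[:400,:640]
    P=np.stack([(u-f['cx'])/f['fx']*d,(v-f['cy'])/f['fy']*d,d],-1)@f['T'][:3,:3].T+f['T'][:3,3]
    P[d==0]=np.nan; return f['p'],P
p,P=cloud("top")
def reg(x0,y0,x1,y1,z0,z1,name):
    R=P[y0:y1,x0:x1].reshape(-1,3); R=R[(R[:,2]>z0)&(R[:,2]<z1)]
    q=R[:,:2].astype(np.float32)
    if len(q)<4: print(name,len(q));return
    c,r=cv2.minEnclosingCircle(q)
    A=np.c_[2*q,np.ones(len(q))];s=np.linalg.lstsq(A,(q**2).sum(1),rcond=None)[0]
    print(name,len(q),"circ",np.round(c,4),round(r,4),"fit",s[:2],"rect",cv2.minAreaRect(q),"z",np.median(R[:,2]))
reg(210,220,275,280,.128,.15,"upper rim")
reg(210,220,275,280,.065,.09,"lower rim")
reg(210,220,275,280,.015,.03,"base")
reg(290,195,330,245,.1,.12,"spare rim")
reg(380,195,460,275,.0155,.03,"tray wall")
reg(380,195,460,275,.006,.03,"tray all")
reg(335,235,385,285,.1,.12,"green")
reg(265,265,310,310,.1,.12,"pink")
ps,_=cloud("scene")
a=cv2.resize(p[195:295,200:340],None,fx=5,fy=5,interpolation=2)[:,:400]
b=cv2.resize(ps[165:265,185:265],None,fx=5,fy=5,interpolation=2)
cv2.imwrite("pics/crop.png",np.hstack([a,b])[:,:,::-1])
E
```

```text
upper rim 121 circ [0.4437 0.1433] 0.0258 fit [0.44333008 0.14321859] rect ((0.44342735409736633, 0.14325158298015594), (0.05041510611772537, 0.048550598323345184), 88.06774139404297) z 0.13653323296225994
lower rim 350 circ [0.4435 0.1438] 0.0403 fit [0.44265044 0.14202497] rect ((0.44317948818206787, 0.1434718817472458), (0.0787053108215332, 0.07846153527498245), 79.98194122314453) z 0.0767209144750739
base 689 circ [0.4435 0.143 ] 0.0668 fit [0.44332628 0.14437565] rect ((0.4435510039329529, 0.143352210521698), (0.09753873199224472, 0.0973576009273529), 85.8087387084961) z 0.02204363734315562
spare rim 108 circ [ 0.5056 -0.0149] 0.0254 fit [ 0.50518956 -0.01491747] rect ((0.5053216814994812, -0.014566445723176003), (0.048478927463293076, 0.04975157976150513), 0.8336243629455566) z 0.10883486851230673
tray wall 374 circ [ 0.4788 -0.2807] 0.0906 fit [ 0.47842161 -0.28066818] rect ((0.47863295674324036, -0.28060203790664673), (0.13038283586502075, 0.13076908886432648), 2.6906182765960693) z 0.01934525321898839
tray all 2765 circ [ 0.4811 -0.2787] 0.1133 fit [ 0.47863653 -0.28131141] rect ((0.48875725269317627, -0.2907635569572449), (0.16749855875968933, 0.19164441525936127), 82.92141723632812) z 0.010256583816917964
green 99 circ [ 0.4181 -0.1316] 0.0256 fit [ 0.41806478 -0.13134073] rect ((0.418407678604126, -0.13145171105861664), (0.04831691086292267, 0.04937257245182991), 44.31998062133789) z 0.10906707562432372
pink 106 circ [0.3609 0.0273] 0.0254 fit [0.36065565 0.02713409] rect ((0.3603169322013855, 0.02751213312149048), (0.0484699010848999, 0.04936927184462547), 45.8819694519043) z 0.10962062308177978
```

View pics/crop.png

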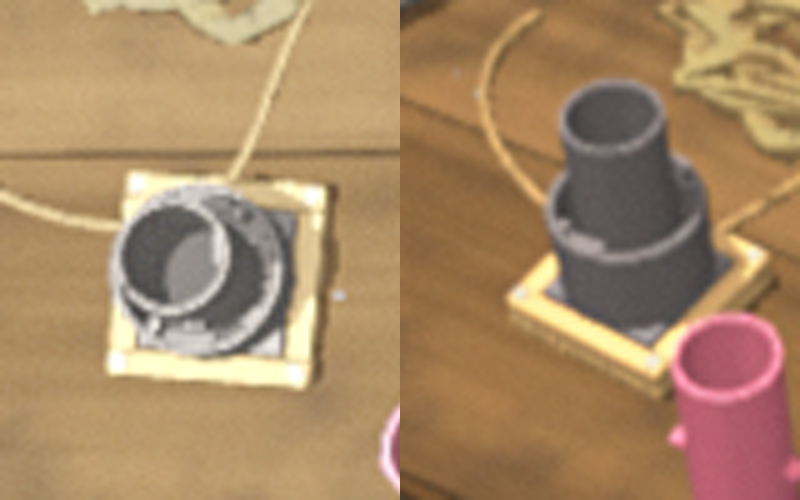

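Confirmed: the grey inner cup in the plywood base at (0.443, 0.143) is the upper pot, and its rim height of 0.137 matches the expected 0.138. I'm approaching above it now.

Request:
{"api": "jog_arm", "payload": {
  "steps": "0.015 -0.0436 0 -5 0;0.015 -0.0436 0 -5 0;0.015 -0.0436 0 -5 0;0.015 -0.0436 0 -5 0;0.015 -0.0436 0 -5 0;0.015 -0.0436 0 -5 0;0.015 -0.0436 0 -5 0;0.015 -0.0436 0 -5 0;0.015 -0.0436 0 -5 0;0.015 -0.0436 0 -5 0"
}}

```text
time: 1.1
tcp_pos: [0.4431, 0.1423, 0.2144]
ee_rot: [0.623, 0.783, -0.0, -0.0]
contact_force: [0.9, -0.1, -0.8]
gripper_width: 0.0954
grasp_force: 0.0
```

Request:
{"api": "jog_arm", "payload": {
  "steps": "0 0.001 -0.03 0 0;0 0 -0.03 0 0;0 0 -0.03 0 0;0 0 -0.02 0 0;0 0 -0.007 0 0;0 0 0 0 0;0 0 0 0 0.35;0 0 0 0 0.5;0 0 0 0 1;0 0 0 0 1"
}}

```text
time: 2.1
tcp_pos: [0.4437, 0.1453, 0.0985]
ee_rot: [0.621, 0.784, 0.001, 0.001]
contact_force: [-0.0, 0.4, 0.0]
gripper_width: 0.0683
grasp_force: 0.0
```

Request:
{"api": "jog_arm", "payload": {
  "steps": "0 0 0 0 1;0 0 0 0 1;0 0 0 0 1;0 0 0 0 1;0 0 0 0 1;0 0 0 0 1;0 0 0 0 1;0 0 0 0 1;0 0 0 0 1;0 0 0 0 1"
}}

```text
time: 3.1
tcp_pos: [0.4432, 0.1452, 0.0978]
ee_rot: [0.621, 0.784, 0.0, 0.0]
contact_force: [0.5, 0.4, 1.5]
gripper_width: 0.0512
grasp_force: 30.0
```

Request:
{"api": "jog_arm", "payload": {
  "steps": "0 0 0.001 0 1;0 0 0 4 1;0 0 0 4 1;0 0 0 4 1;0 0 0 4 1;0 0 0 4 1;0 0 0 4 1;0 0 0 4 1;0 0 0 4 1;0 0 0 4 1"
}}

```text
time: 4.1
tcp_pos: [0.4425, 0.145, 0.0979]
ee_rot: [0.347, 0.938, -0.0, -0.001]
contact_force: [0.1, -0.6, -1.4]
gripper_width: 0.0517
grasp_force: 30.0
```

Request:
{"api": "jog_arm", "payload": {
  "steps": "0 0 0 4.5 1;0 0 0 4.5 1;0 0 0 4.5 1;0 0 0 4.5 1;0 0 0 4.5 1;0 0 0 4.5 1;0 0 0 4.5 1;0 0 0 4.5 1;0 0 0 4.5 1;0 0 0 0 1"
}}

```text
time: 5.1
tcp_pos: [0.4425, 0.145, 0.0979]
ee_rot: [0.003, 1.0, -0.0, -0.001]
contact_force: [-0.9, -0.0, -0.8]
gripper_width: 0.0516
grasp_force: 30.0
```

```bash
python3 - <<'E'
from bench import status, imaging
import cv2,numpy as np
o=status.get_obs();print(o['joint_positions'],o['ft_torque'],o['contact_force'],o['tcp_pos'])
p,_=imaging.grab_frame("scene");cv2.imwrite("pics/s2.png",cv2.resize(p[140:290,150:310],None,fx=4,fy=4)[:,:,::-1])
E
```

```text
[ 2.01338948e-01 -1.89957180e-01  2.15999677e+00 -7.86398722e-05
  1.17304572e+00 -1.36399932e+00] [-0.01058778  0.03016707  0.06018276] [-8.88033093e-01 -9.12702922e-05 -8.12009028e-01] [0.44248608 0.14499679 0.09790625]
```

View pics/s2.png

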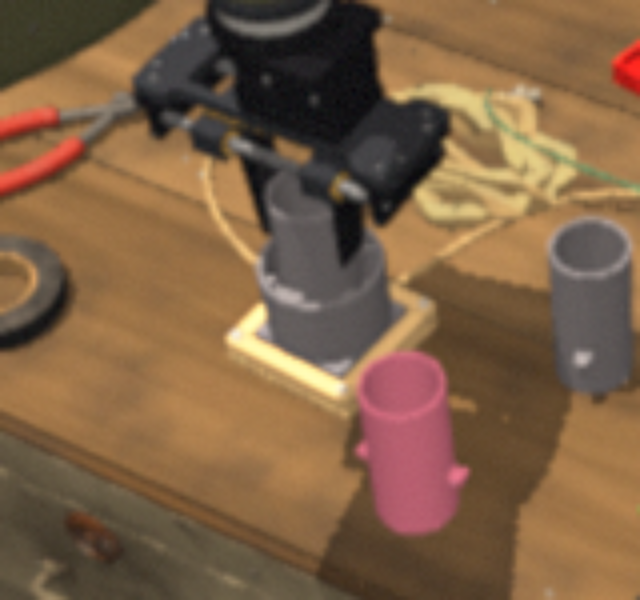

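The gripper holds the upper pot, turned 77°, with low forces. I'll do a small test lift and watch the weight: 0.14 kg should read about 1.4 N, against about 7 N if the lower pot comes up too.

Request:
{"api": "jog_arm", "payload": {
  "steps": "0 0 0.001 0 1;0 0 0.001 0 1;0 0 0.001 0 1;0 0 0.001 0 1;0 0 0.001 0 1;0 0 0.001 0 1;0 0 0.001 0 1;0 0 0.001 0 1;0 0 0 0 1;0 0 0 0 1"
}}

```text
time: 6.15
tcp_pos: [0.4431, 0.1451, 0.1068]
ee_rot: [0.003, 1.0, -0.0, 0.0]
contact_force: [-0.6, -1.4, -1.0]
gripper_width: 0.0511
grasp_force: 30.0
```

Request:
{"api": "jog_arm", "payload": {
  "steps": "0 0 0.005 0 1;0 0 0.008 0 1;0 0 0.01 0 1;0 0 0.012 0 1;0 0 0.015 0 1;0 0 0.015 0 1;0 0 0.02 0 1;0 0 0.02 0 1;0 0 0.015 0 1;0 0 0 0 1"
}}

```text
time: 7.15
tcp_pos: [0.4447, 0.1455, 0.2303]
ee_rot: [0.003, 1.0, 0.001, 0.003]
contact_force: [-0.2, 0.5, -0.8]
gripper_width: 0.0516
grasp_force: 30.0
```

Request:
{"api": "jog_arm", "payload": {
  "steps": "0.0035 -0.03 0 0 1;0.0035 -0.045 0 0 1;0.0035 -0.048 0 0 1;0.0035 -0.048 0 0 1;0.0035 -0.048 0 0 1;0.0035 -0.048 0 0 1;0.0035 -0.048 0 0 1;0.0035 -0.045 0 0 1;0.0035 -0.04 0 0 1;0.0035 -0.026 0 0 1"
}}

```text
time: 8.15
tcp_pos: [0.4774, -0.2833, 0.2254]
ee_rot: [0.004, 1.0, 0.0, -0.001]
contact_force: [0.2, 0.3, -1.9]
gripper_width: 0.0511
grasp_force: 30.0
```

```bash
python3 - <<'E'
from bench import status, imaging
import cv2,numpy as np
o=status.get_obs();print(o['contact_force'],o['tcp_pos'])
p,_=imaging.grab_frame("scene");cv2.imwrite("pics/s3.png",p[:,:,::-1])
E
```

```text
[ 0.17910492  0.31822279 -1.92127019] [ 0.47735271 -0.28334059  0.2254082 ]
```

View pics/s3.png

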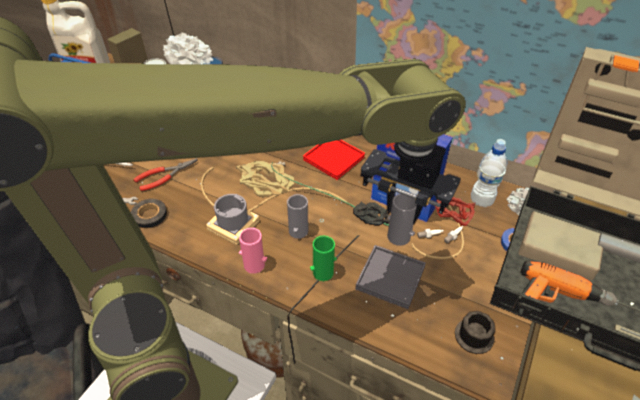

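The upper pot hangs upright over the tray (pixel 401,215), and the lower pot (231,213) and spare (298,215) are still in place. Lowering now.

Request:
{"api": "jog_arm", "payload": {
  "steps": "0.001 0.002 -0.025 0 1;0 0 -0.025 0 1;0 0 -0.025 0 1;0 0 -0.025 0 1;0 0 -0.02 0 1;0 0 -0.01 0 1;0 0 -0.005 0 1;0 0 -0.003 0 1;0 0 0 0 1;0 0 0 0 1"
}}

```text
time: 9.2
tcp_pos: [0.4798, -0.2793, 0.0898]
ee_rot: [0.003, 1.0, -0.001, 0.001]
contact_force: [0.9, -0.5, -0.5]
gripper_width: 0.0514
grasp_force: 30.0
```

Request:
{"api": "jog_arm", "payload": {
  "steps": "0 0 -0.002 0 1;0 0 -0.002 0 1;0 0 -0.002 0 1;0 0 -0.001 0 1;0 0 -0.001 0 1;0 0 -0.001 0 1;0 0 0 0 1;0 0 0 0 1;0 0 0 0 1;0 0 0 0 1"
}}

```text
time: 10.2
tcp_pos: [0.4792, -0.2789, 0.0798]
ee_rot: [0.003, 1.0, -0.0, 0.0]
contact_force: [-0.9, 1.0, 0.5]
gripper_width: 0.0512
grasp_force: 30.0
```

Request:
{"api": "jog_arm", "payload": {
  "steps": "0 0 -0.0005 0 1;0 0 -0.0005 0 1;0 0 0 0 1;0 0 0 0 1;0 0 0 0 1;0 0 0 0 1;0 0 0 0 1;0 0 0 0 1;0 0 0 0 1;0 0 0 0 1"
}}

```text
time: 11.2
tcp_pos: [0.4795, -0.2789, 0.0798]
ee_rot: [0.003, 1.0, -0.0, 0.0]
contact_force: [-1.6, 2.4, 6.2]
gripper_width: 0.0515
grasp_force: 30.0
```

The upward force rose to 6 N, so the pot is on the tray floor. Opening the gripper.

Request:
{"api": "jog_arm", "payload": {
  "steps": "0 0 0 0 0.4;0 0 0 0 0.4;0 0 0 0 0.3;0 0 0 0 0.2;0 0 0 0 0.1;0 0 0 0 0;0 0 0 0 0;0 0 0 0 0;0 0 0 0 0;0 0 0 0 0"
}}

```text
time: 12.2
tcp_pos: [0.4791, -0.2788, 0.0786]
ee_rot: [0.003, 1.0, 0.0, -0.0]
contact_force: [0.2, -1.1, -0.5]
gripper_width: 0.0951
grasp_force: 0.0
```

Request:
{"api": "jog_arm", "payload": {
  "steps": "0 0 0.01 0 0;0 0 0.02 0 0;0 0 0.03 0 0;0 0 0.03 0 0;0 0 0.03 0 0;0 0 0.03 0 0;0 0 0.03 0 0;0 0 0.02 0 0;0 0 0 0 0;0 0 0 0 0"
}}

```text
time: 13.2
tcp_pos: [0.4791, -0.2788, 0.2788]
ee_rot: [0.003, 1.0, -0.0, 0.0]
contact_force: [1.2, -1.1, -1.2]
gripper_width: 0.0952
grasp_force: 0.0
```

```bash
python3 - <<'E'
from bench import status, imaging
import cv2,numpy as np
o=status.get_obs();print(o['contact_force'],o['tcp_pos'],o['gripper_width'],o['time'])
p,_=imaging.grab_frame("scene");cv2.imwrite("pics/s4.png",p[:,:,::-1])
E
```

```text
[ 1.22520411 -1.08409285 -1.23354877] [ 0.47909749 -0.27883536  0.27883547] 0.09516667870270264 13.2
```

View pics/s4.png

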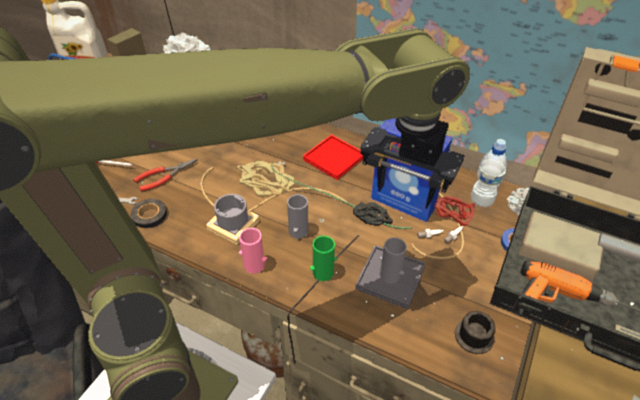

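The pot stands upright in the middle of the tray (392,262), the lower pot is seated (231,213), the spare is untouched (298,215), and the gripper is clear. Handing the job in.

```bash
python3 -c "
from bench import workorder
print(workorder.sign_off())"
```

```text
the job is handed in; nothing more can be done
None
```

I unlocked the upper pot, lifted it out and stood it upright near the middle of the tray; in the last picture the lower pot was seated and the spare where it stood, and I handed the job in at about 13 s (sign-off returned no verdict).

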